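# Tug-check the drill cassette, then turn it over

### The arm

A 7-joint arm with a two-finger parallel gripper is mounted at the origin on a cart in front of the work surface, level with it; the furniture and walls round the work are solid. World frame = base frame: x ahead of the robot, y to its left, z up, the work surface at z = 0. Lengths are in m, angles in degrees, forces in N, time in s.
With the tool pointing down it reaches from about 0.4 to 0.85 m from the base axis. Payload 4.5 kg.
Tool frame: the origin (TCP) lies between the finger pads; the fingertips stand 17 mm ahead of it and the grasp point (between the pads) lies 2 mm behind it (ctrl.tip_extent is the distance from the TCP to the fingertips, in m); z points along the fingers, y is the line along which they close (so a half turn about z gives the same grasp; the last joint's range is limited). The gripper opens to 88 mm and grips with 3 to 60 N. Pads are 18 mm wide; open, the fingers measure 123 mm over their backs; the gripper's body (75 mm by 187 mm) begins 45 mm behind the grasp point.
Start: joints at [72.296, 39.483, -11.15, 89.685, 9.013, 51.709, -12.324], TCP at [0.21, -0.589, 0.256] pointing down, gripper open.
Joint ranges: [-172.22, 172.22], [-26.19, 119.32], [-84.43, 86.54], [7.71, 146.69], [-57.33, 237.33], [2.42, 119.75], [-152.13, 152.13]. Speed limits (degrees/s): [147.25, 147.25, 180, 180, 180, 180, 180].

### API

Orientations are given as [roll, pitch, yaw] about the fixed x, y, z axes, in that order (R = Rz(yaw) Ry(pitch) Rx(roll)).
In Python, from bench import ctrl gives the robot as it stands. The module is installed in compiled form; this text tells all that it offers.
- The arm moves only by the tool send_rows, never from a script. Its argument "moves" is a list that holds one entry, the list of rows, each a list of 7 numbers: the shift along the tool's x, y, z in cm, then the turn, a rotation vector about the tool's x, y, z in units of 5 degrees (1.0 is 5 degrees), then the opening, from 0 (shut) to 1 (fully open). A call has 1 to 8 rows; each row shifts and turns the commanded pose from where the row before left it, along the tool's axes as they then stand; what a row does not reach is not made up. A row lasts 1/12 s, in which the tool goes at most 41.7 mm and 7.16 degrees, less where a joint would pass 70% of its speed; a pose out of reach is approached as far as the arm can. A call is refused whole if a number of a shift passes 4.17 or a number of a turn 1, either way. A call with a gripper value outside its range is refused whole. The fingers move at their own pace and stop on an object; "force" is the grip in N (left out, the last holds). Time passes only in rows, so rows that do not move let the fingers close. It gives the time, the measured TCP pose, the force, the opening and the grip force at its end, in the units of the state.
- ctrl.observe(): the state, without advancing time (a new reading comes with each control period).
- ctrl.read_camera(name): name is "scene" or "top" or "wrist"; returns the picture (384x512x3 uint8, blue, green, red); there is no depth.
- ctrl.get_calibration(name): a dict with "camera_matrix" (3x3 intrinsics, pixels), "k1" (the pictures are not rectified: a ray, as slopes to the right and down, at radius r is drawn at 1 + k1 r^2 times it, then the intrinsics apply), "rvec" (rotation vector, rad) and "tvec" (3), from world to camera coordinates, as OpenCV has them. Camera axes: x right, y down, z forward; pixel columns grow to the right and rows downward; lengths in m; the calibration is good to about 2 mm. A picture is of the moment at which its call begins: read the wrist's pose just before it. get_calibration takes no time and is no camera call; for the wrist camera it gives the pose at the moment of the call.
- ctrl.close_job(): hands the job in; it is judged then, once.
The state is a dict: "time_s": time; "joint_positions": joint angles; "joint_vel": joint speeds; "joint_torque": joint torques, N m; "eef_pos": TCP position; "orientation": TCP orientation; "ft_force": force on the tool from outside, world axes, zero at the start; "moment": the same for the moment, N m; "finger_gap": finger opening in m; "finger_force": force on a finger pad.
Only numpy, scipy, OpenCV 4.12 (cv2) and the standard library are available. Lean on these libraries where they do the work, as an engineer would, in place of code of your own. Each camera call takes 0.05 s, during which the arm holds its last target. There are 200 camera calls.

### The job

Make the gold-coated drills of the orange cassette in the turn-over stand face up. First tug the cassette by its black grip bar straight out, away from the pivot, until it comes up firmly against its spring latch, so that you know the latch holds while the cassette still lies flat; then swing it right over by the bar, lay it down gently on the other side without letting it fall, and let go. Leave the blue spare cassette where it lies.

Things in the scene. Friction and masses are not known exactly. Their poses are not given: they have to be found in the camera images.
- stand: Grey fixed turn-over stand: base plate 170 x 200 x 12 mm (x, y, z), rest bars 48 mm high at y = +-80 mm, pivot posts 81 mm high at x = +-72 mm. Origin under the base plate's centre at bench level, z up. Pivot axis: along the stand's x, 60 mm above the origin. The cassette (with its frame 120 mm wide, 24 thick) starts flat over the -y side; turned over, it lies flat over +y.
- grip (a point): Centre of the black grip bar at the free edge of the orange cassette: sleeve of 12 mm diameter, 78 mm long, along the stand's x, 145 mm from the pivot axis, 60 mm above the bench when flat. It revolves freely: fingers on it can point down all through the turn. Stays at its ends; gap of 47 mm between bar and cassette. Site axes equal the stand's at the start; -y points outward from the pivot.
- turn (a joint): Angle of frame and cassette about the pivot, rad: 0 = flat on the stand's -y side (start, bare-steel drills up), 1.57 = upright, bar on top, 3.14 = flat on the +y side (gold drills up); stops at 0 and 3.14. Nothing holds it in between: about 0.4 kg in all, it falls to one side if released.
- cassette (a joint): How far the cassette stands out of the frame, m, along the line from pivot to bar; 0 = home (start). The spring latch is always engaged and yields to a pull: 2 N starts it, 5 mm takes 6 N, 8 mm 9 N, hard stop at 10 mm (11 N). A pull that draws it out by over 5 mm for half a second is a proper tug. Springs home when eased.
- spare: Blue spare cassette of the same pattern, loose, lying flat on the bench on its own: 98 x 135 x 24 mm with stays and bar, 0.25 kg; origin at the centre of its underside, bar toward its -y. A bystander.

How it is judged:
By the outcome, as a careful person would: the job done as asked, in the order asked, and still so for the second after the job is handed in, with the robot touching nothing.
It also fails if it takes over 45 s, if anything falls off the work surface, if the arm or the gripper's body presses on something with over 40 N, if the wrist force passes 120 N, or if a joint passes its speed limit or range.

## Working session

There is one attempt and no reset: what is moved stays moved. The work goes in short steps, Python scripts to look and compute and a tool call to move; the robot and the scene stay as the last step left them, time stands still between calls to the robot, and variables do not carry over. Pictures are saved under pics/ and viewed, at most 10 in all, crops included, and the job is handed in when it is done.

Besides the shell and the picture viewer there is one more tool, called after "Call:" as name([rows], argument=value, ...), one row to a line, values as JSON. send_rows: Moves the arm, as the interface text tells. Its arguments: {"type":"object","properties":{"moves":{"type":"array","items":{"type":"array","items":{"type":"array","items":{"type":"number"}}}},"force":{"type":"number"}},"required":["moves"]}

```bash
mkdir -p pics
python3 - <<'E'
from bench import ctrl
import cv2
s=ctrl.observe();print(s)
a=ctrl.read_camera("scene");b=ctrl.read_camera("top")
cv2.imwrite("pics/a.png",a);cv2.imwrite("pics/b.png",b)
for n in("scene","top","wrist"):print(n,ctrl.get_calibration(n))
E
```

```text
{'time_s': 0.0, 'joint_positions': array([ 72.2957188 ,  39.53245625, -11.14588847,  89.74789648,
         9.01395189,  51.7101572 , -12.32495925]), 'joint_vel': array([-0.01799029,  0.06341577,  0.05472918,  0.01923279,  0.00868588,
        0.15605478,  0.02170502]), 'joint_torque': array([ 2.48292572e-04, -5.27567589e+01, -1.26666203e+00, -1.53431529e+01,
       -5.24933171e-02,  6.53583440e-03,  2.04391658e-04]), 'eef_pos': array([ 0.20982156, -0.58805555,  0.25490435]), 'orientation': array([-1.79891958e+02,  8.55277024e-03,  1.96470931e+01]), 'ft_force': array([ 0.45698243,  0.13462324, -0.99644722]), 'moment': array([-0.02548259, -0.03183229, -0.0038223 ]), 'finger_force': 0.0, 'finger_gap': 0.08794200501174977}
scene {'camera_matrix': array([[355.8273795 ,   0.        , 250.14070524],
       [  0.        , 355.8273795 , 190.20166086],
       [  0.        ,   0.        ,   1.        ]]), 'k1': -0.09476618862866526, 'rvec': array([ 2.1590248 , -1.1732276 ,  0.47407003]), 'tvec': array([-0.39957974,  0.34491212,  0.61887561])}
top {'camera_matrix': array([[424.7067024 ,   0.        , 253.26893959],
       [  0.        , 424.7067024 , 193.06120682],
       [  0.        ,   0.        ,   1.        ]]), 'k1': -0.038703714381956196, 'rvec': array([ 2.16092479, -2.17661916,  0.04399933]), 'tvec': array([-0.09584858,  0.57814752,  1.06085847])}
wrist {'camera_matrix': array([[319.96334499,   0.        , 261.74421302],
       [  0.        , 319.96334499, 190.36586068],
       [  0.        ,   0.        ,   1.        ]]), 'k1': -0.03470823076136022, 'rvec': array([-2.37414912,  1.67260999,  0.23658597]), 'tvec': array([-0.6247714 , -0.03811729,  0.38939018])}
```

View pics/b.png

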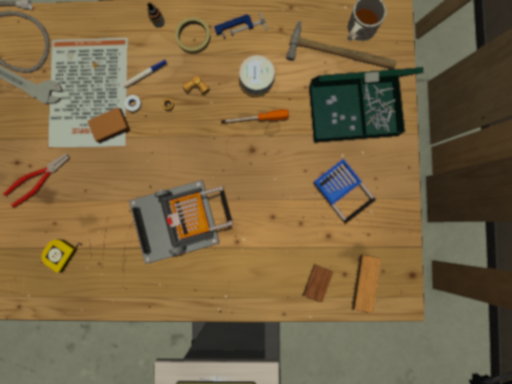

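View pics/a.png

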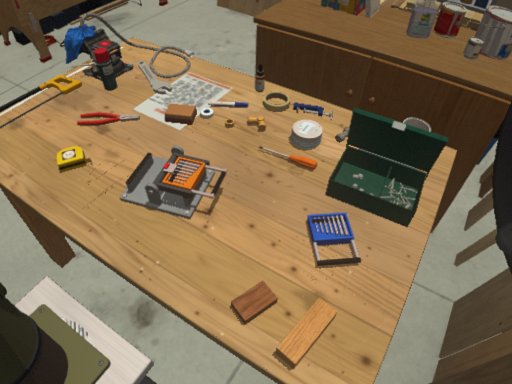

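The top view shows the stand at about (180,222) px, with the orange cassette at (188,215) and the bar running roughly from (215,190) to (230,227). The blue spare at (345,190) is well clear. Next I'll take a magnified view and the stand geometry.

```bash
cat > h.py <<'E'
import numpy as np, cv2
from bench import ctrl
def ray(cal,uv):
    K=cal["camera_matrix"]; R=cv2.Rodrigues(cal["rvec"])[0]
    p=cv2.undistortPoints(np.array([[uv]],float),K,np.array([cal["k1"],0,0,0,0.]))[0,0]
    d=R.T@np.array([p[0],p[1],1]); c=-R.T@cal["tvec"]; return c,d
def onz(cal,uv,z):
    c,d=ray(cal,uv); return c+d*(z-c[2])/d[2]
def px(cal,P):
    return cv2.projectPoints(np.atleast_2d(P).astype(float),cal["rvec"],cal["tvec"],cal["camera_matrix"],np.array([cal["k1"],0,0,0,0.]))[0][:,0]
E
python3 - <<'E'
from h import *
b=cv2.imread("pics/b.png");a=cv2.imread("pics/a.png")
c=cv2.resize(b[170:270,120:245],None,fx=6,fy=6,interpolation=cv2.INTER_CUBIC)
cv2.imwrite("pics/b2.png",c)
cal=ctrl.get_calibration("top")
for uv in [(215,191),(230,227),(132,209),(147,262),(201,181),(218,244)]:print(uv,onz(cal,uv,.06).round(3),onz(cal,uv,.012).round(3))
E
```

```text
(215, 191) [ 0.58  -0.007  0.06 ] [ 0.584 -0.001  0.012]
(230, 227) [ 0.492 -0.044  0.06 ] [ 0.492 -0.04   0.012]
(132, 209) [0.537 0.199 0.06 ] [0.539 0.214 0.012]
(147, 262) [0.408 0.16  0.06 ] [0.403 0.174 0.012]
(201, 181) [0.605 0.027 0.06 ] [0.61  0.035 0.012]
(218, 244) [ 0.451 -0.015  0.06 ] [ 0.449 -0.009  0.012]
```

View pics/b2.png

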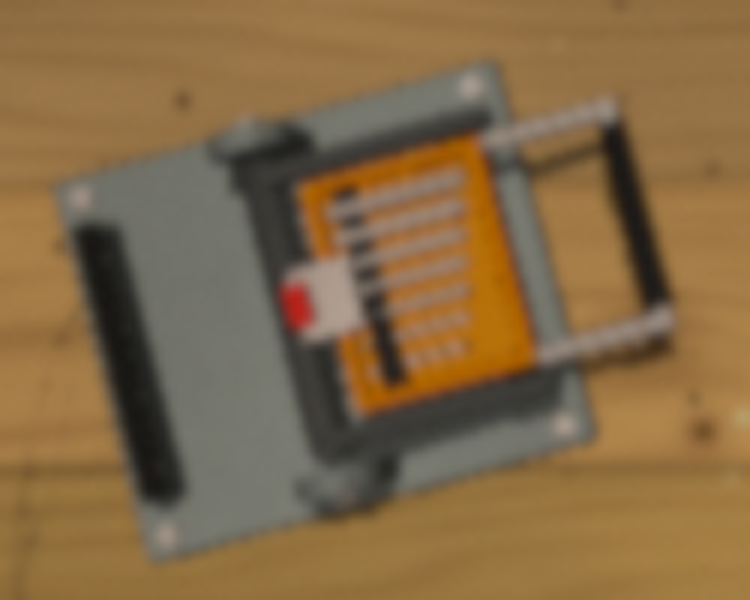

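The crop shows the base plate corners at (58,185), (490,62), (593,437) and (157,560), and the bar's ends at (615,122) and (658,308).

Run:
```python
from h import *
cal=ctrl.get_calibration("top")
f=lambda q,z:onz(cal,(q[0]/6+120-.4,q[1]/6+170-.4),z)
C=[f(q,.012) for q in [(58,185),(490,62),(593,437),(157,560)]]
m=np.mean(C,0);print("corners",np.round(C,3),"ctr",m.round(4))
# -y dir : right
o=(C[1]+C[2]-C[0]-C[3]);x=(C[1]+C[0]-C[3]-C[2])
print("size",np.linalg.norm(o)/2,np.linalg.norm(x)/2,"yaw of +x",np.degrees(np.arctan2(x[1],x[0])),"yaw -y",np.degrees(np.arctan2(o[1],o[0])))
B=[f(q,.06) for q in [(615,122),(658,308)]];g=np.mean(B,0);d=B[0]-B[1]
print("bar",np.round(B,3),g.round(4),np.degrees(np.arctan2(d[1],d[0])),np.linalg.norm(d),np.linalg.norm((g-m)[:2]))
```

```text
corners [[ 0.562  0.222  0.012]
 [ 0.613  0.034  0.012]
 [ 0.453 -0.01   0.012]
 [ 0.401  0.177  0.012]] ctr [0.507  0.1056 0.012 ]
size 0.194246284517525 0.1666674494696741 yaw of +x 15.56778603208429 yaw -y -74.5964786096177
bar [[ 0.583 -0.025  0.06 ]
 [ 0.507 -0.042  0.06 ]] [ 0.5448 -0.0335  0.06  ] 12.944687681014994 0.0780603748222257 0.1441945760885068
```

Call:
send_rows([
  [[0,0,0,0,0,0.83,0.5],[2.35,-2.22,0,0,0,0,0.5],[2.35,-2.22,0,0,0,0,0.5],[2.35,-2.22,0,0,0,0,0.5],[2.35,-2.22,0,0,0,0,0.5],[2.35,-2.22,0,0,0,0,0.5],[2.35,-2.22,0,0,0,0,0.5],[2.35,-2.22,0,0,0,0,0.5]],
])

```text
time_s: 0.77
eef_pos: [0.3275, -0.3934, 0.2555]
orientation: [-180.0, 0.0, 15.5]
ft_force: [0.1, 0.0, 0.6]
finger_gap: 0.0437
finger_force: 0.0
```

Call:
send_rows([
  [[2.35,-2.22,0,0,0,0,0.5],[2.35,-2.22,0,0,0,0,0.5],[2.35,-2.22,0,0,0,0,0.5],[2.35,-2.22,0,0,0,0,0.5],[2.35,-2.22,0,0,0,0,0.5],[2.35,-2.22,0,0,0,0,0.5],[2.35,-2.22,0,0,0,0,0.5],[2.35,-2.22,0,0,0,0,0.5]],
])

```text
time_s: 1.43
eef_pos: [0.4612, -0.1721, 0.2555]
orientation: [-180.0, 0.0, 15.5]
ft_force: [0.9, 0.5, -0.3]
finger_gap: 0.044
finger_force: 0.0
```

Call:
send_rows([
  [[2.35,-2.22,1,0,0,0,0.5],[2.35,-2.22,1,0,0,0,0.5],[2.35,-2.22,1,0,0,0,0.5],[2.35,-2.22,1,0,0,0,0.5],[2.35,-2.22,1,0,0,0,0.5],[0,0,0,0,0,0,0.5],[0,0,0,0,0,0,0.5]],
])

```text
time_s: 2.02
eef_pos: [0.5446, -0.0327, 0.2048]
orientation: [-179.9, 0.1, 15.8]
ft_force: [-0.2, -0.9, -0.5]
finger_gap: 0.0443
finger_force: 0.0
```

Run:
```python
from h import *
s=ctrl.observe();cal=ctrl.get_calibration("wrist");w=ctrl.read_camera("wrist");cv2.imwrite("pics/w1.png",w)
print(s["time_s"],s["eef_pos"],s["orientation"],s["joint_positions"],s["finger_gap"],s["ft_force"])
print("expected bar ends px",px(cal,[[.583,-.025,.06],[.507,-.042,.06]]))
import pickle;pickle.dump(cal,open("w1.pkl","wb"))
```

```text
2.0167 [ 0.54457175 -0.03272223  0.20475449] [-1.79922682e+02  6.51105301e-02  1.57548562e+01] [  1.76506834  37.49096606  -5.16046524 106.65365824   5.2211033
  36.1625068  -80.80250538] 0.04425051779725172 [-0.1556857  -0.91500584 -0.53059973]
expected bar ends px [[264.73871593 137.62508529]
 [259.84312873 222.86363926]]
```

View pics/w1.png

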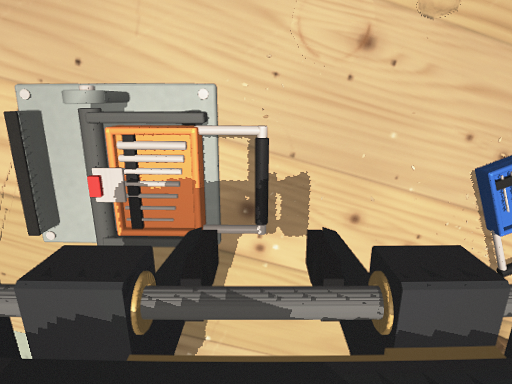

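The wrist view shows the bar sleeve from (262,138) to (262,227). This is within 2 px of the prediction and parallel to the image columns, so position and yaw are good. I'll descend, then grip.

Call:
send_rows([
  [[0,0.1,2.0,0,0,0,0.5],[0,0.1,2.0,0,0,0,0.5],[0,0,2.0,0,0,0,0.5],[0,0,2.0,0,0,0,0.5],[0,0,2.0,0,0,0,0.5],[0,0,2.0,0,0,0,0.5],[0,0,2.0,0,0,0,0.5],[0,0,0.7,0,0,0,0.5]],
])

```text
time_s: 2.73
eef_pos: [0.5431, -0.0393, 0.0569]
orientation: [180.0, 0.2, 15.3]
ft_force: [-0.4, 0.3, -0.2]
finger_gap: 0.044
finger_force: 0.0
```

Call:
send_rows([
  [[0,0,0,0,0,0,0.5],[0,0,0,0,0,0,0.1],[0,0,0,0,0,0,0.05],[0,0,0,0,0,0,0.05],[0,0,0,0,0,0,0.05],[0,0,0,0,0,0,0.05]],
], force=30)

```text
time_s: 3.23
eef_pos: [0.5452, -0.0359, 0.0594]
orientation: [-179.9, -0.1, 15.5]
ft_force: [-0.9, 5.2, 0.8]
finger_gap: 0.0127
finger_force: 2.2
```

Call:
send_rows([
  [[0,0,0,0,0,0,0.0],[0,0,0,0,0,0,0.0],[0,0,0,0,0,0,0.0],[0,0,0,0,0,0,0.0]],
], force=30)

```text
time_s: 3.57
eef_pos: [0.5453, -0.0362, 0.0591]
orientation: [-180.0, -0.1, 15.5]
ft_force: [-1.3, 6.3, 5.1]
finger_gap: 0.0103
finger_force: 29.5
```

Call:
send_rows([
  [[0,0.1,-0.1,0,0,0,0.0],[0,0.1,0,0,0,0,0.0],[0,0.1,0,0,0,0,0.0],[0,0,0,0,0,0,0.0],[0,0,0,0,0,0,0.0]],
])

```text
time_s: 3.98
eef_pos: [0.5457, -0.0381, 0.0594]
orientation: [-179.9, -0.0, 15.6]
ft_force: [-0.7, 7.7, -0.6]
finger_gap: 0.01
finger_force: 29.9
```

Call:
send_rows([
  [[0,0.1,0,0,0,0,0.0],[0,0.1,0,0,0,0,0.0],[0,0,0,0,0,0,0.0],[0,0,0,0,0,0,0.0],[0,0,0,0,0,0,0.0],[0,0,0,0,0,0,0.0],[0,0,0,0,0,0,0.0],[0,0,0,0,0,0,0.0]],
])

```text
time_s: 4.65
eef_pos: [0.5461, -0.0393, 0.0594]
orientation: [-179.8, -0.0, 15.6]
ft_force: [-0.4, 7.3, -1.2]
finger_gap: 0.0099
finger_force: 29.8
```

Run:
```python
from h import *
for i in range(6):
    s=ctrl.observe();print(s["time_s"],s["eef_pos"].round(4),s["ft_force"].round(1))
    w=ctrl.read_camera("wrist")
cv2.imwrite("pics/w2.png",w)
```

```text
4.65 [ 0.5461 -0.0393  0.0594] [-0.4  7.3 -1.2]
4.7 [ 0.5461 -0.0393  0.0594] [-0.7  8.5 -0.2]
4.75 [ 0.5461 -0.0393  0.0593] [-0.5  8.3 -0. ]
4.8 [ 0.5461 -0.0393  0.0593] [-0.4  6.8 -0. ]
4.85 [ 0.5461 -0.0393  0.0593] [-1.7  7.9 -1.4]
4.9 [ 0.546  -0.0393  0.0594] [-1.4  7.6 -0.7]
```

View pics/w2.png

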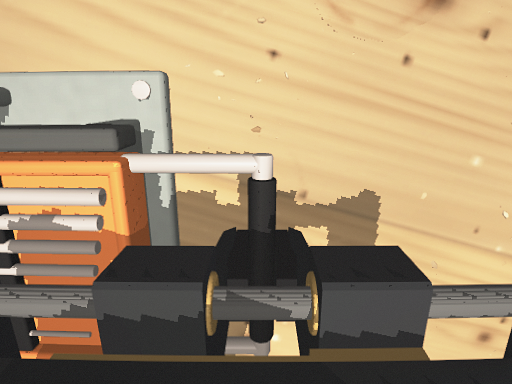

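The grip is centred on the bar at (262,270) px. The pull is about 7.8 N, already past 5 mm; I'll go a little further for margin and hold.

Call:
send_rows([
  [[0,0.1,0,0,0,0,0.0],[0,0.1,0,0,0,0,0.0],[0,0,0,0,0,0,0.0],[0,0,0,0,0,0,0.0],[0,0,0,0,0,0,0.0],[0,0,0,0,0,0,0.0],[0,0,0,0,0,0,0.0],[0,0,0,0,0,0,0.0]],
])

```text
time_s: 5.62
eef_pos: [0.5464, -0.0406, 0.0593]
orientation: [-179.8, -0.0, 15.7]
ft_force: [-0.9, 9.3, -0.2]
finger_gap: 0.0103
finger_force: 29.8
```

Call:
send_rows([
  [[0,-0.2,0,0,0,0,0.0],[0,-0.2,0,0,0,0,0.0],[0,-0.2,0,0,0,0,0.0],[0,-0.2,0,0,0,0,0.0],[0,0,0,0,0,0,0.0],[0,0,0,0,0,0,0.0]],
])

```text
time_s: 6.12
eef_pos: [0.545, -0.0357, 0.0595]
orientation: [-180.0, -0.0, 15.5]
ft_force: [0.3, 5.0, -2.3]
finger_gap: 0.0101
finger_force: 29.9
```

Run:
```python
from h import *
s=ctrl.observe();print(s["time_s"],s["eef_pos"].round(4),s["ft_force"].round(1),s["orientation"],s["joint_positions"])
r=14.5;N=48
t=np.linspace(0,np.pi,N+1)
# smooth start/stop not needed: per-row ~9.5mm; tool y = outward, tool z = down
y=r*np.cos(t);z=-r*np.sin(t)
for i in range(N):print([round(y[i+1]-y[i],2),round(z[i+1]-z[i],2)],end=" " if (i+1)%8 else "\n")
```

```text
6.1167 [ 0.545  -0.0357  0.0595] [ 0.3  5.  -2.3] [-1.79980745e+02 -3.68450524e-02  1.55303337e+01] [  0.60642501  51.44487847  -2.83946646 111.00210141   7.2328444
  17.68846886 -82.52694304]
[np.float64(-0.03), np.float64(-0.95)] [np.float64(-0.09), np.float64(-0.94)] [np.float64(-0.15), np.float64(-0.94)] [np.float64(-0.22), np.float64(-0.92)] [np.float64(-0.28), np.float64(-0.91)] [np.float64(-0.33), np.float64(-0.89)] [np.float64(-0.39), np.float64(-0.86)] [np.float64(-0.45), np.float64(-0.84)]
[np.float64(-0.5), np.float64(-0.81)] [np.float64(-0.55), np.float64(-0.77)] [np.float64(-0.6), np.float64(-0.73)] [np.float64(-0.65), np.float64(-0.69)] [np.float64(-0.69), np.float64(-0.65)] [np.float64(-0.73), np.float64(-0.6)] [np.float64(-0.77), np.float64(-0.55)] [np.float64(-0.81), np.float64(-0.5)]
[np.float64(-0.84), np.float64(-0.45)] [np.float64(-0.86), np.float64(-0.39)] [np.float64(-0.89), np.float64(-0.33)] [np.float64(-0.91), np.float64(-0.28)] [np.float64(-0.92), np.float64(-0.22)] [np.float64(-0.94), np.float64(-0.15)] [np.float64(-0.94), np.float64(-0.09)] [np.float64(-0
[... 232 characters left out ...]
), np.float64(0.33)] [np.float64(-0.86), np.float64(0.39)] [np.float64(-0.84), np.float64(0.45)]
[np.float64(-0.81), np.float64(0.5)] [np.float64(-0.77), np.float64(0.55)] [np.float64(-0.73), np.float64(0.6)] [np.float64(-0.69), np.float64(0.65)] [np.float64(-0.65), np.float64(0.69)] [np.float64(-0.6), np.float64(0.73)] [np.float64(-0.55), np.float64(0.77)] [np.float64(-0.5), np.float64(0.81)]
[np.float64(-0.45), np.float64(0.84)] [np.float64(-0.39), np.float64(0.86)] [np.float64(-0.33), np.float64(0.89)] [np.float64(-0.28), np.float64(0.91)] [np.float64(-0.22), np.float64(0.92)] [np.float64(-0.15), np.float64(0.94)] [np.float64(-0.09), np.float64(0.94)] [np.float64(-0.03), np.float64(0.95)]
```

Call:
send_rows([
  [[0,-0.1,0,0,0,0,0.0],[0,-0.1,0,0,0,0,0.0],[0,-0.1,0,0,0,0,0.0],[0,0,0,0,0,0,0.0],[0,0,0,0,0,0,0.0],[0,0,0,0,0,0,0.0]],
])

```text
time_s: 6.62
eef_pos: [0.5444, -0.0336, 0.0598]
orientation: [180.0, -0.1, 15.5]
ft_force: [2.7, 3.7, -0.8]
finger_gap: 0.01
finger_force: 29.9
```

Call:
send_rows([
  [[0,-0.1,0,0,0,0,0.0],[0,-0.1,0,0,0,0,0.0],[0,0,0,0,0,0,0.0],[0,0,0,0,0,0,0.0],[0,0,0,0,0,0,0.0]],
])

```text
time_s: 7.03
eef_pos: [0.544, -0.0323, 0.0599]
orientation: [179.9, -0.1, 15.4]
ft_force: [4.2, -0.3, -1.5]
finger_gap: 0.0102
finger_force: 29.9
```

Call:
send_rows([
  [[0.05,-0.03,-0.95,0,0,0,0.0],[0,-0.09,-0.94,0,0,0,0.0],[0,-0.15,-0.94,0,0,0,0.0],[0,-0.22,-0.92,0,0,0,0.0],[0,-0.28,-0.91,0,0,0,0.0],[0,-0.33,-0.89,0,0,0,0.0],[0,-0.39,-0.86,0,0,0,0.0],[0,-0.45,-0.84,0,0,0,0.0]],
])

```text
time_s: 7.7
eef_pos: [0.5387, -0.0126, 0.1334]
orientation: [180.0, -0.0, 15.5]
ft_force: [3.0, -1.7, -0.7]
finger_gap: 0.0104
finger_force: 29.8
```

```bash
cat > st.py <<'E'
from h import *
s=ctrl.observe();e=s["eef_pos"];x=np.array([.9636,.2672,0]);u=np.array([.2672,-.9636,0]);d=e-[.5051,.1075,.060]
print(s["time_s"],e.round(4),"ax",(d@x).round(4),"r",np.hypot(d@u,d[2]).round(4),"ang",np.degrees(np.arctan2(d[2],d@u)).round(1),"F x,u,z",(s["ft_force"]@x).round(1),(s["ft_force"]@u).round(1),s["ft_force"][2].round(1),s["finger_force"].round(1),s["joint_positions"].round(0))
E
python3 st.py
```

```text
Traceback (most recent call last):
  File "st.py", line 3, in <module>
    print(s["time_s"],e.round(4),"ax",(d@x).round(4),"r",np.hypot(d@u,d[2]).round(4),"ang",np.degrees(np.arctan2(d[2],d@u)).round(1),"F x,u,z",(s["ft_force"]@x).round(1),(s["ft_force"]@u).round(1),s["ft_force"][2].round(1),s["finger_force"].round(1),s["joint_positions"].round(0))
                                                                                                                                                                                                                               ^^^^^^^^^^^^^^^^^^^^^^^
AttributeError: 'float' object has no attribute 'round'
```

Call:
send_rows([
  [[0,-0.5,-0.81,0,0,0,0.0],[0,-0.55,-0.77,0,0,0,0.0],[0,-0.6,-0.73,0,0,0,0.0],[0,-0.65,-0.69,0,0,0,0.0],[0,-0.69,-0.65,0,0,0,0.0],[0,-0.73,-0.6,0,0,0,0.0],[0,-0.77,-0.55,0,0,0,0.0],[0,-0.81,-0.5,0,0,0,0.0]],
])

```text
time_s: 8.37
eef_pos: [0.5244, 0.0394, 0.1858]
orientation: [-180.0, -0.0, 15.5]
ft_force: [3.7, -0.8, 2.0]
finger_gap: 0.0102
finger_force: 29.7
```

```bash
sed -i 's/s\["finger_force"\].round(1)/s["finger_force"]/' st.py; python3 st.py
```

```text
8.3667 [0.5244 0.0394 0.1858] ax 0.0004 r 0.1444 ang 60.7 F x,u,z 3.4 1.8 2.0 29.686162769794464 [ -7.  38.  -3. 111.   4.  31. -88.]
```

Call:
send_rows([
  [[0.05,-0.84,-0.45,0,0,0,0.0],[0.05,-0.86,-0.39,0,0,0,0.0],[0,-0.89,-0.33,0,0,0,0.0],[0,-0.91,-0.28,0,0,0,0.0],[0,-0.92,-0.22,0,0,0,0.0],[0,-0.94,-0.15,0,0,0,0.0],[0,-0.94,-0.09,0,0,0,0.0],[0,-0.95,-0.03,0,0,0,0.0]],
])

```text
time_s: 9.03
eef_pos: [0.5053, 0.1099, 0.2043]
orientation: [-180.0, 0.1, 15.5]
ft_force: [1.1, -0.8, -0.6]
finger_gap: 0.0103
finger_force: 29.9
```

```bash
python3 st.py
```

```text
9.0333 [0.5053 0.1099 0.2043] ax 0.0008 r 0.1443 ang 90.9 F x,u,z 0.9 1.0 -0.6 29.90226522088051 [-16.  36.  -3. 112.   3.  33. -95.]
```

Upright, with small forces. I'll continue over.

Call:
send_rows([
  [[0,-0.95,0.03,0,0,0,0.0],[0,-0.94,0.09,0,0,0,0.0],[0,-0.94,0.15,0,0,0,0.0],[0,-0.92,0.22,0,0,0,0.0],[0,-0.91,0.28,0,0,0,0.0],[0,-0.89,0.33,0,0,0,0.0],[0,-0.86,0.39,0,0,0,0.0],[0,-0.84,0.45,0,0,0,0.0]],
])

```text
time_s: 9.7
eef_pos: [0.4864, 0.179, 0.1847]
orientation: [180.0, 0.0, 15.5]
ft_force: [0.6, -1.1, -4.1]
finger_gap: 0.0101
finger_force: 30.0
```

```bash
python3 st.py
```

```text
9.7 [0.4864 0.179  0.1847] ax 0.0011 r 0.1449 ang 120.6 F x,u,z 0.3 1.3 -4.1 30.024040639400482 [ -24.   38.   -1.  112.    2.   30. -102.]
```

Call:
send_rows([
  [[0,-0.81,0.5,0,0,0,0.0],[0,-0.77,0.55,0,0,0,0.0],[0,-0.73,0.6,0,0,0,0.0],[0,-0.69,0.65,0,0,0,0.0],[0,-0.65,0.69,0,0,0,0.0],[0,-0.6,0.73,0,0,0,0.0],[0,-0.55,0.77,0,0,0,0.0],[0,-0.5,0.81,0,0,0,0.0]],
])

```text
time_s: 10.37
eef_pos: [0.4725, 0.2299, 0.1314]
orientation: [180.0, 0.0, 15.5]
ft_force: [2.3, -2.8, -2.5]
finger_gap: 0.0102
finger_force: 30.0
```

```bash
python3 st.py
```

```text
10.3667 [0.4725 0.2299 0.1314] ax 0.0013 r 0.1454 ang 150.6 F x,u,z 1.5 3.3 -2.5 29.961020350456238 [ -31.   43.   -0.  113.    1.   23. -106.]
```

Call:
send_rows([
  [[0,-0.44,0.84,0,0,0,0.0],[0,-0.38,0.86,0,0,0,0.0],[0,-0.32,0.89,0,0,0,0.0],[0,-0.27,0.91,0,0,0,0.0],[0,-0.16,0.7,0,0,0,0.0],[0,-0.1,0.6,0,0,0,0.0],[0,-0.07,0.5,0,0,0,0.0],[0,-0.05,0.5,0,0,0,0.0]],
])

```text
time_s: 11.03
eef_pos: [0.4679, 0.2469, 0.0737]
orientation: [-180.0, -0.0, 15.5]
ft_force: [1.4, -1.5, -1.1]
finger_gap: 0.0103
finger_force: 29.9
```

```bash
python3 st.py
```

```text
11.0333 [0.4679 0.2469 0.0737] ax 0.0014 r 0.1449 ang 174.6 F x,u,z 0.9 1.8 -1.1 29.88857477903366 [ -33.   49.   -0.  114.    0.   17. -108.]
```

Call:
send_rows([
  [[0,-0.03,0.3,0,0,0,0.0],[0,-0.02,0.25,0,0,0,0.0],[0,-0.01,0.2,0,0,0,0.0],[0,0,0.2,0,0,0,0.0],[0,0,0.2,0,0,0,0.0],[0,0,0.1,0,0,0,0.0],[0,0,0,0,0,0,0.0],[0,0,0,0,0,0,0.0]],
])

```text
time_s: 11.7
eef_pos: [0.4677, 0.2475, 0.0617]
orientation: [-180.0, -0.0, 15.5]
ft_force: [1.4, -2.2, -2.2]
finger_gap: 0.0105
finger_force: 29.9
```

```bash
python3 st.py
```

```text
11.7 [0.4677 0.2475 0.0617] ax 0.0014 r 0.1449 ang 179.3 F x,u,z 0.8 2.5 -2.2 29.91407722234726 [ -33.   51.   -0.  114.    0.   15. -108.]
```

Call:
send_rows([
  [[0,0,0.1,0,0,0,0.0],[0,0,0.1,0,0,0,0.0],[0,0,0.1,0,0,0,0.0],[0,0,0,0,0,0,0.0],[0,0,0,0,0,0,0.0]],
])

```text
time_s: 12.12
eef_pos: [0.4677, 0.2475, 0.0591]
orientation: [-180.0, -0.0, 15.5]
ft_force: [1.2, -1.3, 3.1]
finger_gap: 0.0103
finger_force: 29.6
```

```bash
python3 st.py
```

```text
12.1167 [0.4677 0.2475 0.0591] ax 0.0014 r 0.1449 ang -179.6 F x,u,z 0.8 1.6 3.1 29.560207575559616 [ -33.   51.   -0.  114.    0.   15. -108.]
```

Seated on the rest, pressing 3 N. Now I'll open partway and rise.

Call:
send_rows([
  [[0,0,0,0,0,0,0.2],[0,0,0,0,0,0,0.4],[0,0,0,0,0,0,0.45],[0,0,0,0,0,0,0.45],[0,0,0,0,0,0,0.45],[0,0,0,0,0,0,0.45]],
])

```text
time_s: 12.62
eef_pos: [0.4675, 0.2475, 0.0586]
orientation: [-180.0, 0.0, 15.5]
ft_force: [-0.5, 0.3, -0.8]
finger_gap: 0.0399
finger_force: 0.0
```

Call:
send_rows([
  [[0,0,-0.5,0,0,0,0.45],[0,0,-1,0,0,0,0.45],[0,0,-2,0,0,0,0.45],[0,0,-3,0,0,0,0.45],[0,0,-3,0,0,0,0.45],[0,0,-3,0,0,0,0.45],[0,0,-3,0,0,0,0.45],[0,0,0,0,0,0,0.45]],
])

```text
time_s: 13.28
eef_pos: [0.4704, 0.2488, 0.2198]
orientation: [-179.8, -0.6, 15.5]
ft_force: [0.7, 0.3, -0.5]
finger_gap: 0.0394
finger_force: 0.0
```

```bash
python3 st.py
python3 - <<'E'
from h import *
a=ctrl.read_camera("wrist");b=ctrl.read_camera("scene")
cv2.imwrite("pics/f.png",np.hstack([cv2.resize(a,(400,300)),cv2.resize(b[110:260,80:280],(400,300))]))
E
```

```text
13.2833 [0.4704 0.2488 0.2198] ax 0.0043 r 0.216 ang 132.3 F x,u,z 0.7 -0.1 -0.5 0.0 [ -33.   35.    0.  109.    0.   35. -107.]
```

View pics/f.png

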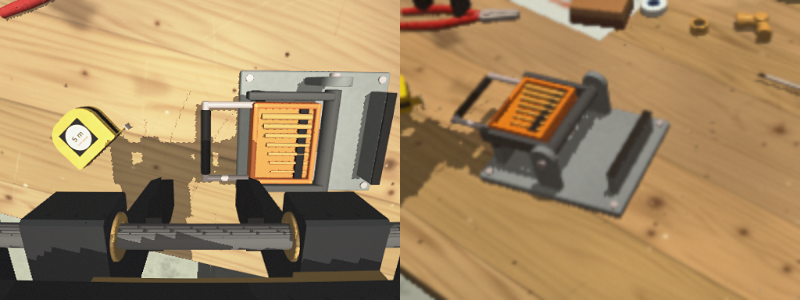

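The picture shows the cassette flat on the +y side with the gold drills up, at (285,140) in the wrist half and (535,100) in the scene half. The gripper is clear, so I'll hand in.

```bash
python3 -c "
from bench import ctrl
print(ctrl.close_job())"
```

```text
the job is handed in; nothing more can be done
None
```

I tugged the cassette out against its latch (about 9 N, roughly 8 mm by the latch figures), eased it home, and swung it over without letting go. It now lies flat with the gold drills up. I released it, left the blue spare untouched, and handed the job in at about 13 s.

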